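# Latch the gate of the bottle cage that is in use

## Robot

A 6-joint arm with a two-finger parallel gripper is mounted at the origin on a cart in front of the work surface, level with it; the furniture and walls round the work are solid. World frame = base frame: x ahead of the robot, y to its left, z up, the work surface at z = 0. Lengths are in m, angles in degrees, forces in N, time in s.
With the tool pointing down it reaches from about 0.4 to 0.825 m from the base axis. Payload 7 kg.
Tool frame: the origin (TCP) lies midway between the tips of the shut fingers; the grasp point (between the pads) lies 19 mm behind it; z points along the fingers, y is the line along which they close (so a half turn about z gives the same grasp; the last joint's range is limited). The gripper opens to 88 mm and grips with 3 to 60 N. Pads are 19 mm wide; open, the fingers measure 130 mm over their backs; the gripper's body (78 mm by 193 mm) begins 47 mm behind the grasp point.
Start: joints at [87.324, 20.546, 0.682, 0, -70.136, -16.507], TCP at [0.222, 0.637, 0.227] pointing down, gripper open.
Joint ranges: [-176.03, 176.03], [-82.01, 121.73], [-58.28, 71.71], [-173.87, 95.51], [-174.79, -0.11], [-173.66, 173.66]. Speed limits (degrees/s): [136.94, 136.94, 172.46, 180, 180, 180].

## Interface

Orientations are given as [roll, pitch, yaw] about the fixed x, y, z axes, in that order (R = Rz(yaw) Ry(pitch) Rx(roll)).
In Python, from plant import r gives the robot as it stands.
- The arm moves only by the tool drive_tool, never from a script. Its argument "commands" is a list of rows, each an object of numbers: "hand": the closure, from 0 (fully open) to 1 (shut); "tx", "ty", "tz": the shift along the world's x, y, z scaled (see below); "turn": the turn about the world's z scaled (see below). A call has 1 to 10 rows; each row is the pose to reach, as a shift and turn from the pose commanded when the call began; what a row does not reach only later rows make up. The controller multiplies each number of a shift by 0.6 m and each number of a turn by 90 degrees. A row lasts 1/10 s, in which the tool goes at most 50 mm and 8.59 degrees, less where a joint would pass 70% of its speed; a pose out of reach is approached as far as the arm can. A call with a number of a shift or a turn outside -1 to 1 is refused whole. A call with a gripper value outside its range is refused whole. The fingers move at their own pace and stop on an object; "grip_force" is the grip in N (left out, the last holds). Time passes only in rows, so rows that repeat a pose let the fingers close. It gives the time, the measured TCP pose, the force, the opening and the grip force at its end, in the units of the state.
- r.get_state(): the state, without advancing time (a new reading comes with each control period).
- r.capture(name): name is "scene" or "top" or "wrist"; returns a dict with "frame" (400x640x3 uint8, red, green, blue), "fx", "fy", "cx", "cy" (pixels), "D" ([k1, k2, p1, p2, k3] as OpenCV has them; the pictures are not rectified), "world_from_camera" (4x4, takes a point from camera to world coordinates); the wrist camera has in their place "T_tool_cam" (4x4, takes a point from camera to tool coordinates, whose origin is the TCP and whose axes are the flange's). Camera axes: x right, y down, z forward; pixel columns grow to the right and rows downward; lengths in m; the calibration is good to about 2 mm. A picture is of the moment at which its call begins: read the wrist's pose just before it. There is no depth.
- r.close_job(): hands the job in; it is judged then, once.
Trained networks look in the newest picture that a camera, given by its name, has taken for a name from the list of things; names that differ only in an ending like _2 or _b are one class to them, and where a whole thing is asked for, a point or a joint stands for the part that bears it (a point fixed in the world has none). Each returns a list of dicts, best first, with "score" (0 to 1); they miss things now and then, are a little off and sometimes report something else, mostly with a low value. They report only what shows in the picture. A call takes as long as a camera call. They do not tell look-alikes from the thing itself.
- r.trace(label, camera): "pixels" (400x640 bool, what is visible of it) and "extent" ([left, top, right, bottom] in pixels, round what is visible of it).
The state is a dict: "time_s": time; "joints": joint angles; "qd": joint speeds; "joint_torque": joint torques, N m; "tcp_pos": TCP position; "eef_rot": TCP orientation; "contact_force": force on the tool from outside, world axes, zero at the start; "moment": the same for the moment, N m; "gripper_width": finger opening in m; "gripper_force": force on a finger pad.
Only numpy, scipy, OpenCV 4.12 (cv2) and the standard library are available. Lean on these libraries where they do the work, as an engineer would, in place of code of your own. Each camera call takes 0.05 s, during which the arm holds its last target. There are 200 camera calls.

## Task

One of the two wire cages on the worktop holds a bottle. Shut that cage's gate: lift the latch bar by its ball knob, swing the gate fully home with the bar passing over the keeper's lip, and let the bar drop down into the keeper's notch so that the gate is latched. Do not upset the bottle, and leave the empty cage as it is.

Things in the scene. Friction and masses are not known exactly. Their poses are not given: they have to be found in the camera images.
- cage: Steel wire cage holding the bottle: fixed, 134 mm square, 100 mm high, open on top. Origin: centre of its underside, on the worktop; z up; its gate is on its own -x side. The gate's upright hinge line is at own x -60, y +60 mm; shut, the gate runs from there along -y. A like but empty cage, also ajar, stands beside it.
- cage_gate (a joint): Swing of that cage's gate about its hinge line, rad. 0 = shut against its stop; grows as the free edge swings out towards the cage's -x (clockwise from above), at most 1.2. Light friction, stays where left. With the bar down, the bar meets the outside of the keeper's lip at about 0.15 and the gate goes no further.
- cage_bar (a joint): Lift of that gate's latch bar (6 x 12 mm flat steel, 90 g), rad. 0 = level, down; grows as the knob end rises, at most 0.9; falls back by its weight. Pivot pin level, 40 mm along the gate from the hinge line, 10 mm outside the gate's plane, 89 mm above the worktop; bar runs on past the free edge. Above 0.21 it clears the lip; 0.3 to 0.4 is comfortable.
- cage_knob (a point): Centre of the ball knob of that bar: black ball, 22 mm diameter, on a short upright stem near the bar's far end, 117 mm along the bar from its pivot pin and 36 mm above its centre line: 125 mm above the worktop while the bar is down. It can turn between the fingers: pinch it from above in any direction.
- cage_keeper (a point): Middle of the notch floor of that cage's keeper, a small dark steel catch on the front post opposite the hinge, 81 mm above the worktop. The notch is 14 mm wide (across the gate), open on top, between the post and an upright lip 5 mm thick and 16 mm high on the outer side. The bar's underside is 2 mm above the floor when down.
- bottle_mid (a point): Centre (half-way up) of the bottle standing loose in the cage: white with a blue screw cap, 60 mm across, 93 mm high, on the cage's 6 mm floor.
- spare_knob (a point): Centre of the same kind of ball knob on the bar of the empty cage, which is to be left as it is.
Things that resemble listed ones, but are neither listed nor needed, are in the scene too. What is shaped like the part that bears bottle_mid but brown is not meant.

How it is judged:
By the outcome, as a careful person would: the job done as asked, in the order asked, and still so for the second after the job is handed in, with the robot touching nothing.
It also fails if it takes over 38 s, if anything falls off the work surface, if the arm or the gripper's body presses on something with over 40 N, if the wrist force passes 120 N, or if a joint passes its speed limit or range.

## Working session

There is one attempt and no reset: what is moved stays moved. The work goes in short steps, Python scripts to look and compute and a tool call to move; the robot and the scene stay as the last step left them, time stands still between calls to the robot, and variables do not carry over. Pictures are saved under pics/ and viewed, at most 10 in all, crops included, and the job is handed in when it is done.

Besides the shell and the picture viewer there is one more tool, called after "Request:" by a JSON object that holds its "name" and its "arguments". drive_tool: Moves the arm, as the interface text tells. Its arguments: {"type":"object","properties":{"commands":{"type":"array"},"grip_force":{"type":"number"}},"required":["commands"]}

```bash
mkdir -p pics
cat > h.py <<'E'
import numpy as np,cv2,pickle
from plant import r
def cap(n,fn=None):
    s=r.get_state(); c=r.capture(n); c['s']=s
    if fn: cv2.imwrite('pics/'+fn,c['frame'][:,:,::-1])
    pickle.dump(c,open('last_'+n+'.pkl','wb')); return c
def ray(c,uv,T=None):
    T=np.array(c['world_from_camera']) if T is None else T
    K=np.array([[c['fx'],0,c['cx']],[0,c['fy'],c['cy']],[0,0,1.]])
    p=cv2.undistortPoints(np.array([[uv]],float),K,np.array(c['D'],float))[0,0]
    return T[:3,3],T[:3,:3]@np.array([p[0],p[1],1.])
def atz(c,uv,z,T=None):
    o,d=ray(c,uv,T); return o+d*(z-o[2])/d[2]
def wristT(c):
    from scipy.spatial.transform import Rotation as R
    T=np.eye(4);T[:3,:3]=R.from_euler('xyz',c['s']['eef_rot'],degrees=True).as_matrix();T[:3,3]=c['s']['tcp_pos']
    return T@np.array(c['T_tool_cam'])
E
python3 - <<'E'
from h import *
s=r.get_state();print(s)
for n in('scene','top'):
    c=cap(n,n+'1.png')
    print(n,np.round(c['world_from_camera'],2).tolist(),c['fx'])
    for l in('cage','cage_knob','spare_knob','bottle_mid','cage_keeper','cage_bar','cage_gate'):
        try: print(l,[(round(d['score'],2),[int(v) for v in d['extent']]) for d in r.trace(l,n)][:4])
        except Exception as e: print(l,e)
E
```

```text
{'time_s': 0.0, 'joints': array([ 8.73242388e+01,  2.05895360e+01,  6.33613054e-01, -1.92647105e-02,
       -7.01362780e+01, -1.65073010e+01]), 'qd': array([-0.10930785,  0.0601129 ,  0.01136771, -0.09751849,  0.0275028 ,
        0.02201441]), 'joint_torque': array([ 8.00305043e-04, -5.82725143e+01,  2.93046194e+01,  6.99711487e+00,
        7.08613690e-03, -1.62446686e-04]), 'tcp_pos': array([0.22166182, 0.63704461, 0.2256456 ]), 'eef_rot': array([ 1.79906453e+02, -8.83640763e-03, -1.91896154e+01]), 'contact_force': array([-0.30407514,  0.40801795, -0.39819734]), 'moment': array([ 0.01027537, -0.04847166,  0.05043271]), 'gripper_force': 0.0, 'gripper_width': 0.0878006862405953}
scene [[-0.66, -0.31, 0.68, -0.0], [-0.75, 0.28, -0.6, 0.48], [-0.01, -0.91, -0.42, 0.47], [0.0, 0.0, 0.0, 1.0]] 373.0369566281938
cage [(0.62, [278, 172, 385, 232])]
cage_knob [(0.66, [327, 191, 387, 212])]
spare_knob [(0.8, [244, 204, 304, 241])]
bottle_mid [(0.72, [305, 178, 325, 221]), (0.69, [304, 229, 334, 279])]
cage_keeper [(0.71, [281, 173, 383, 234]), (0.67, [307, 188, 386, 234])]
cage_bar [(0.79, [325, 187, 384, 214]), (0.42, [280, 172, 386, 235]), (0.24, [303, 180, 325, 220])]
cage_gate [(0.57, [309, 188, 385, 233])]
top [[-0.0, -0.98, 0.17, 0.42], [-1.0, 0.01, 0.02, -0.02], [-0.02, -0.17, -0.98, 1.02], [0.0, 0.0, 0.0, 1.0]] 462.47969249187724
cage [(0.88, [341, 131, 406, 256])]
cage_knob [(0.81, [346, 206, 399, 253]), (0.45, [344, 192, 400, 255])]
spare_knob [(0.83, [243, 205, 313, 217]), (0.29, [339, 132, 404, 258])]
bottle_mid [(0.75, [283, 235, 315, 264]), (0.58, [356, 149, 390, 183])]
cage_keeper [(0.95, [337, 132, 408, 256])]
cage_bar [(0.72, [348, 201, 399, 258])]
cage_gate [(0.62, [342, 190, 401, 254])]
```

View pics/top1.png

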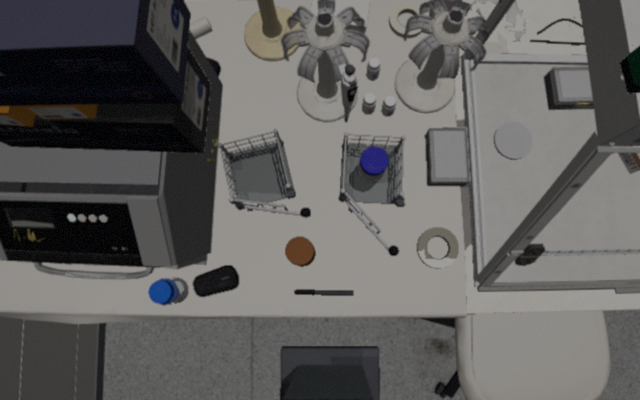

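View pics/scene1.png

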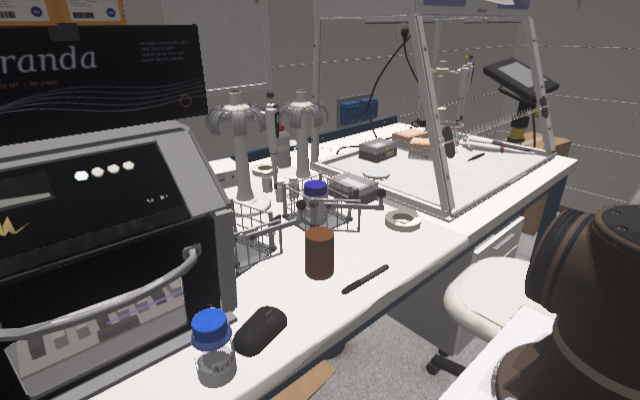

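The top view shows two cages. The left one at (258,170) is empty, with its knob at (306,212). The right one at (373,170) holds the bottle with the blue cap, with its knob at (393,250), hinge near (343,197) and keeper near (400,201). The right cage is the one meant. The brown bottle at (300,250) and the blue-capped jar at (163,291) are look-alikes standing loose. I'll confirm the right cage in one crop.

Run:
```python
from h import *
c=pickle.load(open('last_top.pkl','rb'))
f=c['frame'][115:270,220:420,::-1]
cv2.imwrite('pics/crop1.png',cv2.resize(f,None,fx=3.8,fy=3.8,interpolation=cv2.INTER_CUBIC))
for n,uv,z in(('knob',(393,250.5),.125),('hinge',(343,197),.1),('keeperpost',(400,201),.1),('farL',(342,137),.1),('farR',(404,137),.1),('spare',(306,212),.125),('cap',(374,160),.099)):
    print(n,np.round(atz(c,uv,z),4))
```

```text
knob [ 0.4712 -0.1325  0.125 ]
hinge [ 0.5814 -0.0372  0.1   ]
keeperpost [ 0.5725 -0.1525  0.1   ]
farL [ 0.708  -0.0363  0.1   ]
farR [ 0.7073 -0.1651  0.1   ]
spare [0.5473 0.0362 0.125 ]
cap [ 0.6585 -0.1017  0.099 ]
```

View pics/crop1.png

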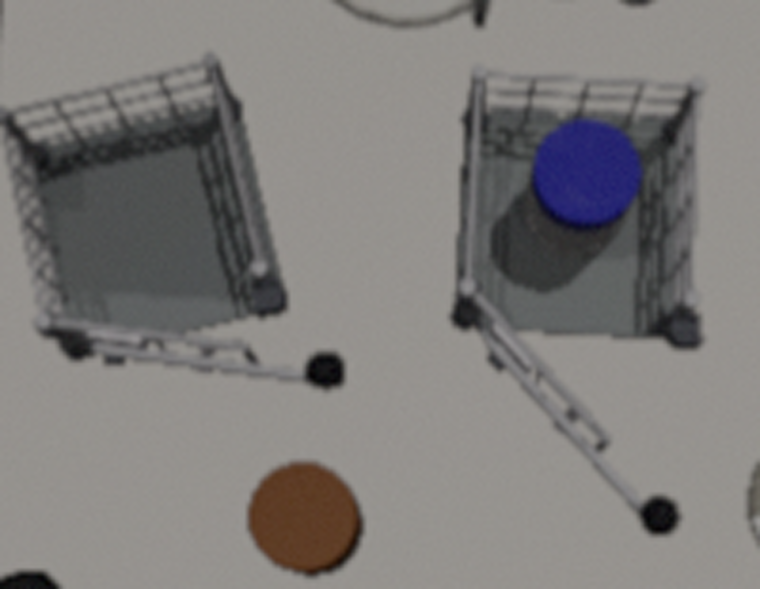

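The crop confirms it: the right cage holds the blue-capped bottle, its gate is open about 45°, and its knob is at crop (658,515). The left cage is empty. Before setting out I'll check clearance past the oven and work out the geometry.

Run:
```python
from h import *
c=pickle.load(open('last_top.pkl','rb'));s=pickle.load(open('last_scene.pkl','rb'))
def tri(a,b):
    o1,d1=ray(c,a);o2,d2=ray(s,b)
    t=np.linalg.lstsq(np.c_[d1,-d2],o2-o1,rcond=None)[0]
    p,q=o1+t[0]*d1,o2+t[1]*d2; return np.round((p+q)/2,3),round(np.linalg.norm(p-q),4)
print('handle',tri((152,268),(195,250)),'knob',tri((393.2,250.5),(381,203)))
for z in(0,.15,.3): print('handle@z',z,np.round(atz(c,(100,275),z),3))
for n,uv in(('FL',(342.9,190.8)),('BL',(345.8,133.9)),('BR',(403.4,137.4)),('FR',(400.8,194.5))): print(n,np.round(atz(c,uv,.1),4))
w=cap('wrist'); print(np.round(w['T_tool_cam'],3).tolist(),w['fx'])
```

```text
handle (array([0.436, 0.315, 0.186]), np.float64(0.0006)) knob (array([ 0.471, -0.137,  0.098]), np.float64(0.0036))
handle@z 0 [0.423 0.51  0.   ]
handle@z 0.15 [0.422 0.433 0.15 ]
handle@z 0.3 [0.421 0.355 0.3  ]
FL [ 0.5942 -0.0371  0.1   ]
BL [ 0.7147 -0.0443  0.1   ]
BR [ 0.7064 -0.1638  0.1   ]
FR [ 0.5858 -0.1545  0.1   ]
[[-0.001, -0.954, -0.299, 0.082], [1.0, -0.001, -0.0, 0.0], [-0.0, -0.299, 0.954, -0.158], [0.0, 0.0, 0.0, 1.0]] 282.43862357388065
```

Request:
{"name": "drive_tool", "arguments": {"commands": [{"hand":0.4,"ty":-0.08,"tz":0.01,"turn":-0.09},{"hand":0.4,"ty":-0.16,"tz":0.02,"turn":-0.18},{"hand":0.4,"ty":-0.24,"tz":0.02,"turn":-0.27},{"hand":0.4,"ty":-0.32,"tz":0.02,"turn":-0.36},{"hand":0.4,"ty":-0.4,"tz":0.02,"turn":-0.45},{"hand":0.4,"tx":0.03,"ty":-0.46,"tz":0.02,"turn":-0.54},{"hand":0.4,"tx":0.065,"ty":-0.52,"tz":0.02,"turn":-0.63},{"hand":0.4,"tx":0.097,"ty":-0.578,"tz":0.02,"turn":-0.72},{"hand":0.4,"tx":0.097,"ty":-0.578,"tz":0.02,"turn":-0.81},{"hand":0.4,"tx":0.097,"ty":-0.578,"tz":0.02,"turn":-0.9}]}}

```text
invalid input
```

Request:
{"name": "drive_tool", "arguments": {"commands": [{"hand":0.4,"tx":0,"ty":-0.08,"tz":0.01,"turn":-0.09},{"hand":0.4,"tx":0,"ty":-0.16,"tz":0.02,"turn":-0.18},{"hand":0.4,"tx":0,"ty":-0.24,"tz":0.02,"turn":-0.27},{"hand":0.4,"tx":0,"ty":-0.32,"tz":0.02,"turn":-0.36},{"hand":0.4,"tx":0,"ty":-0.4,"tz":0.02,"turn":-0.45},{"hand":0.4,"tx":0.03,"ty":-0.46,"tz":0.02,"turn":-0.54},{"hand":0.4,"tx":0.065,"ty":-0.52,"tz":0.02,"turn":-0.63},{"hand":0.4,"tx":0.097,"ty":-0.578,"tz":0.02,"turn":-0.72},{"hand":0.4,"tx":0.097,"ty":-0.578,"tz":0.02,"turn":-0.81},{"hand":0.4,"tx":0.097,"ty":-0.578,"tz":0.02,"turn":-0.9}]}}

```text
time_s: 1.85
tcp_pos: [0.2805, 0.2897, 0.2391]
eef_rot: [-180.0, 0.1, -100.6]
contact_force: [-1.0, -0.3, -0.0]
gripper_width: 0.0527
gripper_force: 0.0
```

Request:
{"name": "drive_tool", "arguments": {"commands": [{"hand":0.4,"tx":0.04,"ty":-0.06,"tz":0,"turn":-0.09},{"hand":0.4,"tx":0.08,"ty":-0.12,"tz":0,"turn":-0.18},{"hand":0.4,"tx":0.12,"ty":-0.18,"tz":0,"turn":-0.27},{"hand":0.4,"tx":0.16,"ty":-0.235,"tz":0,"turn":-0.36},{"hand":0.4,"tx":0.19,"ty":-0.31,"tz":0,"turn":-0.46},{"hand":0.4,"tx":0.22,"ty":-0.39,"tz":0,"turn":-0.46},{"hand":0.4,"tx":0.25,"ty":-0.47,"tz":0,"turn":-0.46},{"hand":0.4,"tx":0.28,"ty":-0.55,"tz":0,"turn":-0.46},{"hand":0.4,"tx":0.3,"ty":-0.63,"tz":0,"turn":-0.46},{"hand":0.4,"tx":0.317,"ty":-0.703,"tz":0,"turn":-0.46}]}}

```text
time_s: 2.85
tcp_pos: [0.4706, -0.1334, 0.2389]
eef_rot: [-180.0, 0.0, -141.6]
contact_force: [-0.5, 1.0, 0.2]
gripper_width: 0.0526
gripper_force: 0.0
```

Run:
```python
from h import *
w=cap('wrist','w1.png');s=w['s'];print(s['time_s'],s['tcp_pos'],s['eef_rot'])
for l in('cage_knob','cage_bar','cage_keeper'):
    print(l,[(round(d['score'],2),[int(v) for v in d['extent']]) for d in r.trace(l,'wrist')][:3])
```

```text
2.85 [ 0.47057682 -0.13338457  0.23889218] [-1.79968423e+02  4.60336441e-02 -1.41590686e+02]
cage_knob [(0.79, [312, 175, 331, 269])]
cage_bar [(0.94, [310, 176, 330, 270])]
cage_keeper [(0.57, [234, 178, 332, 324])]
```

View pics/w1.png

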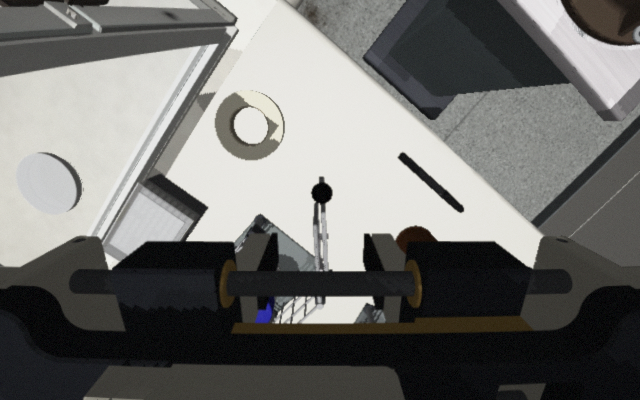

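The wrist view shows the knob at (321,192). The bar runs nearly straight down the image to about (321,305), midway between the fingers (260 and 380), and the bottle's blue cap shows at (265,312).

Run:
```python
from h import *
w=pickle.load(open('last_wrist.pkl','rb'));T=wristT(w);c=pickle.load(open('last_top.pkl','rb'))
g=cv2.cvtColor(w['frame'],cv2.COLOR_RGB2GRAY)[175:210,305:340]
m=(g<40).astype('uint8');n,l,st,ce=cv2.connectedComponentsWithStats(m);i=1+st[1:,4].argmax();print(st[i],ce[i]+[305,175])
uv=ce[i]+[305,175]; k=atz(w,uv,.125,T);print('wrist knob',k)
k2=atz(c,(393.2,250.5),.125);print('top',k2,'tcp',w['s']['tcp_pos'],(k-w['s']['tcp_pos'])/.6)
P=np.array([[.5942,-.0371],[.7147,-.0443],[.7064,-.1638],[.5858,-.1545]])
# fit cage pose (posts at +-60)
L=np.array([[-60,60],[60,60],[60,-60],[-60,-60]])/1e3
cen=P.mean(0);a=np.arctan2(*((P-cen).T@L)[[1,0],[0,0]]) if 0 else None
H=(L.T@(P-cen));yaw=np.arctan2(H[0,1]-H[1,0],H[0,0]+H[1,1]);R=np.array([[np.cos(yaw),-np.sin(yaw)],[np.sin(yaw),np.cos(yaw)]])
res=P-cen-L@R.T;print('yaw',np.degrees(yaw),cen,'res',res.round(4).tolist())
h=cen+R@[-.06,.06];print('hinge',h)
for kk in(k,k2):
  v=R.T@(kk[:2]-h);d=np.hypot(*v);th=np.degrees(np.arctan2(-v[0],-v[1]));print('dist',d,'gate deg',th-np.degrees(np.arctan2(10,157)))
```

```text
[  7   7  20  22 303] [321.54455446 192.67986799]
wrist knob [ 0.46927052 -0.13393251  0.125     ]
top [ 0.47119997 -0.13290425  0.125     ] tcp [ 0.47057682 -0.13338457  0.23889218] [-0.00217718 -0.00091323 -0.1898203 ]
yaw -3.973158664474096 [ 0.650275 -0.099925] res [[-0.0004, -0.0012], [0.0004, -0.0001], [0.0004, 0.0001], [-0.0005, 0.0011]]
hinge [ 0.59457655 -0.03591185]
dist 0.15909007447793222 gate deg 44.34805374412736
dist 0.15693727219932874 gate deg 44.2097227824353
```

Request:
{"name": "drive_tool", "arguments": {"commands": [{"hand":0.4,"tx":0,"ty":0,"tz":-0.07,"turn":0},{"hand":0.4,"tx":0,"ty":0,"tz":-0.14,"turn":0},{"hand":0.4,"tx":0,"ty":0,"tz":-0.19,"turn":0},{"hand":0.4,"tx":0,"ty":0,"tz":-0.221,"turn":0},{"hand":0.4,"tx":0,"ty":0,"tz":-0.221,"turn":0},{"hand":1,"tx":0,"ty":0,"tz":-0.221,"turn":0},{"hand":1,"tx":0,"ty":0,"tz":-0.221,"turn":0},{"hand":1,"tx":0,"ty":0,"tz":-0.221,"turn":0},{"hand":1,"tx":0,"ty":0,"tz":-0.221,"turn":0},{"hand":1,"tx":0,"ty":0,"tz":-0.221,"turn":0}], "grip_force": 15}}

```text
time_s: 4.05
tcp_pos: [0.4706, -0.1311, 0.1066]
eef_rot: [-180.0, 0.1, -141.6]
contact_force: [-0.7, 0.9, 3.1]
gripper_width: 0.021
gripper_force: 15.0
```

Run:
```python
import numpy as np
# path: knob rel hinge; gate deg g, bar lift a, cage yaw -3.97; start commanded at g0,a=0
y=np.radians(-3.97);R=np.array([[np.cos(y),-np.sin(y)],[np.sin(y),np.cos(y)]])
def k(g,a):
    g=np.radians(g);al=40+117*np.cos(a)-36*np.sin(a);u=np.array([-np.sin(g),-np.cos(g)]);n=np.array([-np.cos(g),np.sin(g)])
    p=R@(u*al+n*10);return np.array([p[0],p[1],117*np.sin(a)+36*np.cos(a)-36])
g0=44.3;k0=k(g0,0)
pr=lambda g,a,b:print(g,a,np.round((k(g,a)-b)/600,4),'turn',round((g0-g)/90,3))
print('lift')
for a in(.08,.16,.24,.32,.38): pr(g0,a,k0)
b=k(g0,.38);print('swing from .38')
for g in(40,35,30,25,20,15,10,5,2,0,-1): pr(g,.38,b)
b=k(0,.38);print('drop')
for a in(.3,.2,.1,0): pr(0,a,b)
```

```text
lift
44.3 0.08 [0.004  0.0036 0.0154] turn 0.0
44.3 0.16 [0.009  0.008  0.0303] turn 0.0
44.3 0.24 [0.0148 0.0132 0.0446] turn 0.0
44.3 0.32 [0.0215 0.0192 0.0583] turn 0.0
44.3 0.38 [0.027  0.0241 0.068 ] turn 0.0
swing from .38
40 0.38 [ 0.0108 -0.0131  0.    ] turn 0.048
35 0.38 [ 0.0246 -0.0272  0.    ] turn 0.103
30 0.38 [ 0.0396 -0.04    0.    ] turn 0.159
25 0.38 [ 0.0556 -0.0516  0.    ] turn 0.214
20 0.38 [ 0.0725 -0.0616  0.    ] turn 0.27
15 0.38 [ 0.0903 -0.0702  0.    ] turn 0.326
10 0.38 [ 0.1088 -0.0771  0.    ] turn 0.381
5 0.38 [ 0.1278 -0.0825  0.    ] turn 0.437
2 0.38 [ 0.1394 -0.0849  0.    ] turn 0.47
0 0.38 [ 0.1471 -0.0861  0.    ] turn 0.492
-1 0.38 [ 0.1511 -0.0867  0.    ] turn 0.503
drop
0 0.3 [-0.0007 -0.0097 -0.0131] turn 0.492
0 0.2 [-0.0014 -0.0203 -0.0305] turn 0.492
0 0.1 [-0.002  -0.0291 -0.0489] turn 0.492
0 0 [-0.0025 -0.0361 -0.068 ] turn 0.492
```

Request:
{"name": "drive_tool", "arguments": {"commands": [{"hand":1,"tx":0.004,"ty":0.0036,"tz":0.0154,"turn":0},{"hand":1,"tx":0.009,"ty":0.008,"tz":0.0303,"turn":0},{"hand":1,"tx":0.0148,"ty":0.0132,"tz":0.0446,"turn":0},{"hand":1,"tx":0.0215,"ty":0.0192,"tz":0.0583,"turn":0},{"hand":1,"tx":0.027,"ty":0.0241,"tz":0.068,"turn":0},{"hand":1,"tx":0.027,"ty":0.0241,"tz":0.068,"turn":0},{"hand":1,"tx":0.027,"ty":0.0241,"tz":0.068,"turn":0}]}}

```text
time_s: 4.75
tcp_pos: [0.486, -0.1167, 0.1467]
eef_rot: [180.0, -0.0, -141.6]
contact_force: [-1.0, -1.8, -0.2]
gripper_width: 0.0207
gripper_force: 15.0
```

Run:
```python
from h import *
a=cap('wrist')['frame'];b=cap('top')['frame']
im=np.zeros((600,640,3),'uint8');im[:300]=cv2.resize(a[130:330,200:420],(330,300))[:, :330].repeat(1,1) if 0 else 0
x=cv2.resize(a[100:350,180:460],(640,571)); 
cv2.imwrite('pics/w2.png',np.hstack([cv2.resize(a[120:340,180:460],(400,314)),cv2.resize(b[115:295,310:540],(400,314))])[:,:,::-1])
```

```text
(no output)
```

View pics/w2.png

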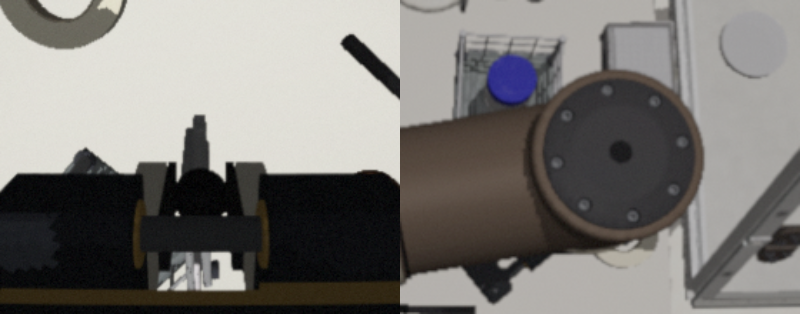

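The left half shows the ball between the pads at (205,190) with the bar tilted up behind it. The right half shows the bottle upright. Next I swing the gate.

Request:
{"name": "drive_tool", "arguments": {"commands": [{"hand":1,"tx":0.0108,"ty":-0.0131,"tz":0,"turn":0.048},{"hand":1,"tx":0.0246,"ty":-0.0272,"tz":0,"turn":0.103},{"hand":1,"tx":0.0396,"ty":-0.04,"tz":0,"turn":0.159},{"hand":1,"tx":0.0556,"ty":-0.0516,"tz":0,"turn":0.214},{"hand":1,"tx":0.0725,"ty":-0.0616,"tz":0,"turn":0.27},{"hand":1,"tx":0.0903,"ty":-0.0702,"tz":0,"turn":0.326},{"hand":1,"tx":0.0903,"ty":-0.0702,"tz":0,"turn":0.326}]}}

```text
time_s: 5.55
tcp_pos: [0.5411, -0.1603, 0.1466]
eef_rot: [180.0, -0.1, -112.1]
contact_force: [-3.3, -5.7, 2.8]
gripper_width: 0.0207
gripper_force: 15.0
```

Request:
{"name": "drive_tool", "arguments": {"commands": [{"hand":1,"tx":0.012,"ty":-0.005,"tz":0,"turn":0.035},{"hand":1,"tx":0.024,"ty":-0.0095,"tz":0,"turn":0.07},{"hand":1,"tx":0.036,"ty":-0.013,"tz":0,"turn":0.11},{"hand":1,"tx":0.048,"ty":-0.0155,"tz":0,"turn":0.145},{"hand":1,"tx":0.056,"ty":-0.017,"tz":0,"turn":0.166},{"hand":1,"tx":0.059,"ty":-0.017,"tz":0,"turn":0.166},{"hand":1,"tx":0.059,"ty":-0.017,"tz":0,"turn":0.166},{"hand":1,"tx":0.059,"ty":-0.017,"tz":0,"turn":0.166}]}}

```text
time_s: 6.35
tcp_pos: [0.5753, -0.1697, 0.1465]
eef_rot: [179.9, -0.1, -97.4]
contact_force: [-2.3, -4.5, 2.3]
gripper_width: 0.0207
gripper_force: 15.0
```

Request:
{"name": "drive_tool", "arguments": {"commands": [{"hand":1,"tx":0.003,"ty":0,"tz":0,"turn":0},{"hand":1,"tx":0.005,"ty":0,"tz":0,"turn":0.01},{"hand":1,"tx":0.005,"ty":0,"tz":0,"turn":0.01}]}}

```text
time_s: 6.65
tcp_pos: [0.5756, -0.1701, 0.1459]
eef_rot: [179.6, -0.1, -96.5]
contact_force: [-9.0, -5.2, 5.2]
gripper_width: 0.0205
gripper_force: 15.0
```

Request:
{"name": "drive_tool", "arguments": {"commands": [{"hand":1,"tx":-0.001,"ty":-0.005,"tz":-0.0065,"turn":0},{"hand":1,"tx":-0.0015,"ty":-0.0097,"tz":-0.0131,"turn":0},{"hand":1,"tx":-0.002,"ty":-0.015,"tz":-0.022,"turn":0},{"hand":1,"tx":-0.002,"ty":-0.0203,"tz":-0.0305,"turn":0},{"hand":1,"tx":-0.0025,"ty":-0.025,"tz":-0.04,"turn":0},{"hand":1,"tx":-0.003,"ty":-0.0291,"tz":-0.0489,"turn":0},{"hand":1,"tx":-0.003,"ty":-0.033,"tz":-0.059,"turn":0},{"hand":1,"tx":-0.003,"ty":-0.035,"tz":-0.065,"turn":0},{"hand":1,"tx":-0.003,"ty":-0.035,"tz":-0.065,"turn":0}]}}

```text
time_s: 7.55
tcp_pos: [0.5743, -0.1899, 0.1065]
eef_rot: [179.7, 0.0, -96.5]
contact_force: [-7.4, -1.1, 2.2]
gripper_width: 0.0205
gripper_force: 15.0
```

Request:
{"name": "drive_tool", "arguments": {"commands": [{"hand":0.5,"tx":-0.001,"ty":0,"tz":0,"turn":0},{"hand":0.5,"tx":-0.001,"ty":0,"tz":0,"turn":0},{"hand":0.4,"tx":-0.001,"ty":0,"tz":0,"turn":0},{"hand":0.4,"tx":-0.001,"ty":0,"tz":0,"turn":0},{"hand":0.4,"tx":-0.001,"ty":0,"tz":0.05,"turn":0},{"hand":0.4,"tx":-0.001,"ty":0,"tz":0.12,"turn":0},{"hand":0.4,"tx":-0.001,"ty":0,"tz":0.2,"turn":0},{"hand":0.4,"tx":-0.001,"ty":0,"tz":0.2,"turn":0}]}}

```text
time_s: 8.35
tcp_pos: [0.5804, -0.1907, 0.2355]
eef_rot: [-179.3, -0.1, -96.3]
contact_force: [0.7, 0.6, 0.4]
gripper_width: 0.0528
gripper_force: 0.0
```

Run:
```python
from h import *
w=cap('wrist','w3.png');print(w['s']['time_s'],w['s']['tcp_pos'],w['s']['gripper_width'])
c=cap('scene'); cv2.imwrite('pics/s3.png',cv2.resize(c['frame'][150:270,220:420,::-1],(800,480),interpolation=cv2.INTER_CUBIC))
```

```text
8.35 [ 0.58041355 -0.19074574  0.23548821] 0.052758812849418295
```

View pics/w3.png

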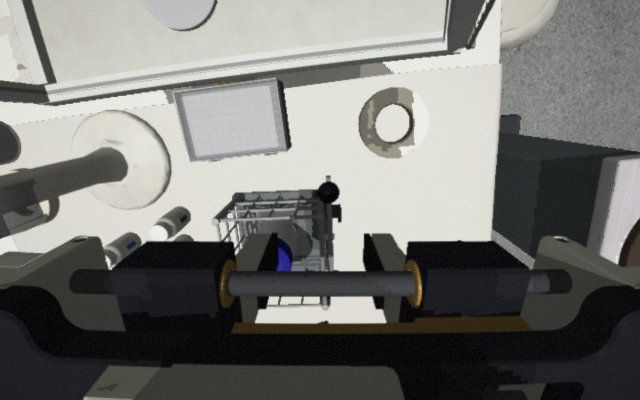

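View pics/s3.png

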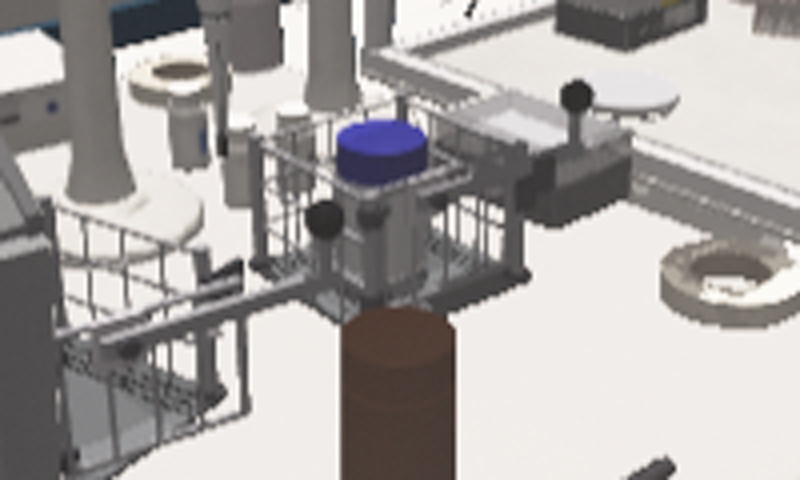

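The wrist view shows the gate along the cage front. The knob is at (329,191), and the bar lies between the post and the keeper's lip at (337,213). The scene crop shows the bar level at the keeper (540,170) and the bottle standing; the empty cage looks unchanged. I'll check the knob's height and the keeper up close.

Run:
```python
from h import *
w=pickle.load(open('last_wrist.pkl','rb'));s=pickle.load(open('last_scene.pkl','rb'));T=wristT(w)
o1,d1=ray(w,(328.5,191),T);o2,d2=ray(s,(220+577/4,150+97/4))
t=np.linalg.lstsq(np.c_[d1,-d2],o2-o1,rcond=None)[0];print(o1+t[0]*d1,o2+t[1]*d2, atz(w,(328.5,191),.125,T))
f=w['frame'][165:310,215:375,::-1];g=s['frame'][165:225,315:395,::-1]
cv2.imwrite('pics/k.png',np.hstack([cv2.resize(f,(400,362),interpolation=2),cv2.resize(g,(400,362),interpolation=2)]))
```

```text
[ 0.57369177 -0.19469637  0.12419881] [ 0.5723425  -0.19569019  0.12389387] [ 0.57367993 -0.19492614  0.125     ]
```

View pics/k.png

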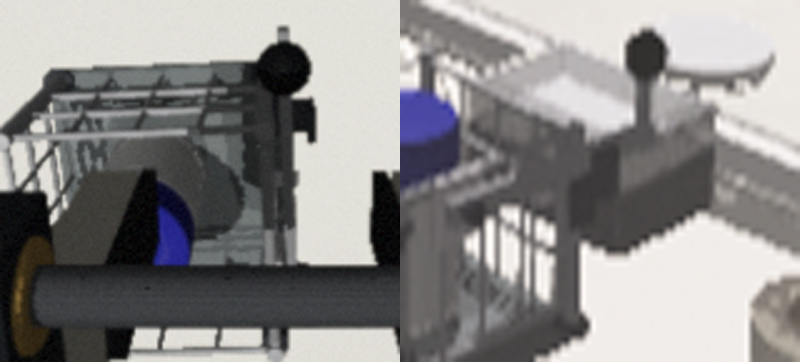

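The knob is at z 0.124 (125 mm means bar down), and its x of 0.5737 matches the predicted shut position. The bar is inside the lip, which is at (305,115) in the left half. I'll hand the job in.

```bash
python3 -c "
from plant import r
print(r.close_job())"
```

```text
the job is handed in; nothing more can be done
None
```

The gate of the cage holding the bottle is shut, with its bar down in the keeper's notch. The bottle is upright, the empty cage was not touched, and I handed the job in at about 8.5 s of the 38 s allowed.

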